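# Close up the row of blanks on the glue-up rail

## Task

With the fingertips only, push the row of five wooden blanks along the aluminium rail as one closed-up row until it sits tight against the dark steel end stop; only then push the red peg so that the keeper arm swings fully round, square across the rail behind the row. Do not pick up or tip any blank or let the row come apart, and leave everything else on the bench where it is.

Things in the scene. Friction and masses are not known exactly. Their poses are not given: they have to be found in the camera images.
- rail: Fixed aluminium rail, base plate 320 x 100 x 8 mm. Origin: centre of its underside, on the bench. x runs along the channel to the dark steel end stop (inner face at x = 135 mm, 70 mm wide, top 60 mm above the bench), z up. Channel floor 8 mm, side walls 20 mm above the bench; walls 42 mm apart inside, 7 mm thick; open at x = -160 mm. Keeper pivot at x = -33, y = -39 mm.
- stop_face (a point): middle of the foot of the end stop's inner face, on the channel floor: where the front of the row must arrive. Its axes are those of the rail.
- blank1: pale wooden blank number 1 of the row of five, counted from the stop; loose in the channel, 36 mm along the rail, 40 mm wide, 40 mm high (it stands 28 mm clear of the side walls), about 42 g. Origin: centre of its underside, on the channel floor; x along the rail towards the stop. The front of the row.
- blank2: dark wooden blank number 2 of the row of five, counted from the stop; loose in the channel, 24 mm along the rail, 40 mm wide, 40 mm high (it stands 28 mm clear of the side walls), about 28 g. Origin: centre of its underside, on the channel floor; x along the rail towards the stop. Touches its neighbours.
- blank3: pale wooden blank number 3 of the row of five, counted from the stop; loose in the channel, 36 mm along the rail, 40 mm wide, 40 mm high (it stands 28 mm clear of the side walls), about 42 g. Origin: centre of its underside, on the channel floor; x along the rail towards the stop. Touches its neighbours.
- blank4: dark wooden blank number 4 of the row of five, counted from the stop; loose in the channel, 24 mm along the rail, 40 mm wide, 40 mm high (it stands 28 mm clear of the side walls), about 28 g. Origin: centre of its underside, on the channel floor; x along the rail towards the stop. Touches its neighbours.
- blank5: pale wooden blank number 5 of the row of five, counted from the stop; loose in the channel, 36 mm along the rail, 40 mm wide, 40 mm high (it stands 28 mm clear of the side walls), about 42 g. Origin: centre of its underside, on the channel floor; x along the rail towards the stop. The last of the row: its free face looks away from the stop.
- keeper (a joint): angle of the keeper, a steel arm turning level on the pivot: found at 0 to 0.3 rad (open, outside the rail, pointing away from the stop), 2.0 at its end stop, square across the channel 5 mm behind the closed-up row. Closes clockwise seen from above; about 1 N at the peg moves it, it stays where left. With b = 2.0 - value the arm points along (-sin b, cos b) in the rail's x, y.
- keeper_pivot (a point): the keeper's pivot axis at the arm's upper face, 29.5 mm above the bench, beside the channel on the rail's -y side; fixed to the rail
- keeper_peg (a point): centre of the top of the red upright peg at the keeper's free end, 60.5 mm above the bench; peg 14 mm across, rising from the arm's upper face (29.5 mm above the bench), 55 mm from the pivot axis. The arm is 12 mm wide, 8 mm thick, its underside just above the side walls.
- spare_blank: spare mid-brown wooden block 36 x 40 x 40 mm lying beside the rail; bystander. Origin at its foot.
- faceplate: dark steel ring, 76 mm across, 14 mm high, near the rail; bystander. Origin at its foot.
- wax_tin: round brass-coloured tin with a silvery top, 66 mm across, 42 mm high, near the rail; bystander. Origin at its foot.
- glue: yellow bottle with orange cap, 56 mm across with a paper label, 150 mm high; bystander. Origin at its foot.
- mallet: wooden-handled hammer, about 270 mm long, lying on the bench; bystander.
- bench_brush: flat bench brush with a wooden handle, about 200 mm long, lying on the bench; bystander.
- finial: small turned wooden finial standing upright, 48 mm across, 88 mm high; bystander. Origin at its foot.
Mind the look-alikes: they are no part of the job. What is shaped like the blank5 but turquoise is not meant. Leave any green look-alike of the blank2 alone.

How it is judged:
On the way, in this order (a step that is already met when the one before it is completed fails the run):
1. all five blanks closed up against the end stop while the keeper is still open (below 1.0 rad) (x of blank1 in the frame of rail above 0.114 m and x of blank2 in the frame of rail above 0.0835 m and x of blank3 in the frame of rail above 0.053 m and x of blank4 in the frame of rail above 0.0225 m and x of blank5 in the frame of rail above -0.008 m and value of joint keeper below 1 rad), for 0.2 s.
2. the keeper swung fully across behind the row (value of joint keeper above 1.88 rad), for 0.2 s.
At the end, for the whole second after the job is handed in: All five blanks upright and at rest on the channel floor, in a closed row against the end stop (front blank within 3 mm of it, last blank within 5 mm of its fully home place), and the keeper within 0.12 rad of its stop at 2.0 rad, square across the rail behind them (x of blank1 in the frame of rail above 0.114 m and x of blank2 in the frame of rail above 0.0835 m and x of blank3 in the frame of rail above 0.053 m and x of blank4 in the frame of rail above 0.0225 m and x of blank5 in the frame of rail above -0.008 m and value of joint keeper above 1.88 rad and angle between each of blank1, blank2, blank3, blank4, blank5's own z axis and vertical below 0.08 rad and height (world z) of each of blank1, blank2, blank3, blank4, blank5 below 0.012 m and linear speed of each of blank1, blank2, blank3, blank4, blank5 below 0.01 m/s); the robot touches nothing.
It fails at once if a blank is lifted more than 12 mm off the channel floor (height (world z) of any of blank1, blank2, blank3, blank4, blank5 above 0.02 m).
It fails at once if a blank is tipped by more than 0.35 rad (angle between any of blank1, blank2, blank3, blank4, blank5's own z axis and vertical above 0.35 rad).
It fails at once if the row comes apart: a gap of more than 12 mm opens between neighbouring blanks (distance between blank1 and blank2 above 0.042 m or distance between blank2 and blank3 above 0.042 m or distance between blank3 and blank4 above 0.042 m or distance between blank4 and blank5 above 0.042 m).
It fails at once if a bystander is moved by more than 20 mm (distance of any of spare_blank, faceplate, wax_tin, glue, mallet, bench_brush, finial from where it was at the start of the episode above 0.02 m).
It also fails if it takes over 48 s, if anything falls off the work surface, if the arm or the gripper's body presses on something with over 40 N, if the wrist force passes 120 N, or if a joint passes its speed limit or range.

## Robot

A 7-joint arm with a two-finger parallel gripper is mounted at the origin on the work surface. World frame = base frame: x ahead of the robot, y to its left, z up, the work surface at z = 0. Lengths are in m, angles in rad, forces in N, time in s.
With the tool pointing down it reaches from about 0.4 to 0.9 m from the base axis. Payload 5.5 kg.
Tool frame: the origin (TCP) lies midway between the tips of the shut fingers; the grasp point (between the pads) lies 19 mm behind it (r.grasp_offset is the distance from the TCP to the grasp point, in m); z points along the fingers, y is the direction in which the jaws open and shut (so a half turn about z gives the same grasp; the last joint's range is limited). The gripper opens to 92 mm and grips with 3 to 60 N. Pads are 19 mm wide; open, the fingers measure 130 mm over their backs; the gripper's body (75 mm by 190 mm) begins 47 mm behind the grasp point.
Start: joints at [1.598, 0.501, -0.427, 1.55, 0.221, 1.138, -0.21], TCP at [0.152, -0.632, 0.227] pointing down, gripper open.
Joint ranges: [-2.88, 2.88], [-0.31, 2.03], [-1.54, 1.56], [0.2, 2.42], [-1.41, 4.55], [0.19, 2.02], [-2.57, 2.57]. Speed limits (rad/s): [2.57, 2.57, 3.14, 3.14, 3.14, 3.14, 3.14].

## Interface

Orientations are given as a rotation vector (axis times angle).
In Python, from rig import readout, capture, job, r gives the robot as it stands.
- The arm moves only by the tool drive_tool, never from a script. Its arguments are lists of equal length, an entry for each row: "twist": the turn, a rotation vector about the tool's x, y, z in degrees, a list of three; "linear": the shift along the tool's x, y, z in mm, a list of three; "grip": the closure, from -1 (fully open) to 1 (shut). A call has 1 to 5 rows; each row is the pose to reach, as a shift and turn from the pose measured when the call began, along the tool's axes at that moment; what a row does not reach only later rows make up. A row lasts 1/12 s, in which the tool goes at most 41.7 mm and 7.16 degrees, less where a joint would pass 70% of its speed; a pose out of reach is approached as far as the arm can. A call with a gripper value outside its range is refused whole. The fingers move at their own pace and stop on an object; "newtons" is the grip in N (left out, the last holds). Time passes only in rows, so rows that repeat a pose let the fingers close. It gives the time, the measured TCP pose, the force and the opening at its end, in the units of the state.
- readout.state(): the state, without advancing time (a new reading comes with each control period).
- capture(name): name is "side" or "top" or "wrist"; returns a dict with "image" (400x640x3 uint8, red, green, blue), "z_map" (400x640 float32, m along the optical axis (not along the pixel's ray), 0 where there is no reading), "camera_matrix" (3x3 intrinsics, pixels), "position" and "rotation" of the camera in the world; the wrist camera has in their place "mount" (4x4, takes a point from camera to tool coordinates, whose origin is the TCP and whose axes are the flange's). Camera axes: x right, y down, z forward; pixel columns grow to the right and rows downward; lengths in m; the calibration is good to about 2 mm. A picture is of the moment at which its call begins: read the wrist's pose just before it.
- job.finish_job(): hands the job in, once; it reports no verdict.
The state is a dict: "t": time; "joint_positions": joint angles; "joint_vel": joint speeds; "joint_torque": joint torques, N m; "ee_pos": TCP position; "tool_rot": TCP orientation; "ft_force": force on the tool from outside, world axes, zero at the start; "ft_torque": the same for the moment, N m; "width": finger opening in m.
Only numpy, scipy, OpenCV 4.12 (cv2) and the standard library are available. Lean on these libraries where they do the work, as an engineer would, in place of code of your own. Each camera call takes 0.05 s, during which the arm holds its last target.

## Working session

There is one attempt and no reset: what is moved stays moved. The work goes in short steps, Python scripts to look and compute and a tool call to move; the robot and the scene stay as the last step left them, time stands still between calls to the robot, and variables do not carry over. Pictures are saved under pics/ and viewed, and the job is handed in when it is done.

Besides the shell and the picture viewer there is one more tool, called after ">>>" in YAML: its name, and indented under it one key for each argument. drive_tool: Moves the arm, as the interface text tells. Its arguments: {"type":"object","properties":{"twist":{"type":"array"},"linear":{"type":"array"},"grip":{"type":"array"},"newtons":{"type":"number"}},"required":["twist","linear","grip"]}

```bash
ls; mkdir -p pics; python3 - <<'E'
from rig import readout, capture, job, r
import cv2,numpy as np
s=readout.state(); print(s)
for n in ("side","top"):
    c=capture(n); cv2.imwrite(f"pics/{n}0.png",c["image"][:,:,::-1]); np.savez(f"{n}0.npz",**c); print(n,c["camera_matrix"],c["position"],c["rotation"])
E
```

```text
pics
{'t': 0.0, 'joint_positions': array([ 1.59822908,  0.50185486, -0.42678484,  1.55143082,  0.22079907,
        1.13828225, -0.21030658]), 'joint_vel': array([ 0.0018581 ,  0.00179362, -0.00030317,  0.00031742,  0.00115444,
        0.00100988, -0.00228172]), 'joint_torque': array([ 9.75021503e-04, -5.66590726e+01, -5.81628263e+00, -2.79119468e+01,
       -6.87473849e-02,  3.07598209e-02,  1.47052074e-04]), 'ee_pos': array([ 0.15162726, -0.63136114,  0.22568137]), 'tool_rot': array([-3.11788146e+00, -3.69320069e-01,  2.42583578e-04]), 'ft_force': array([ 0.6521591 , -0.67456752,  0.56105649]), 'ft_torque': array([ 0.02100002, -0.01211953, -0.01415905]), 'width': 0.09163510668841297}
side [[371.91021974   0.         317.26404322]
 [  0.         371.91021974 196.43592539]
 [  0.           0.           1.        ]] [ 0.53282295 -0.76101857  0.88640008] [-2.38819996  0.02447159 -0.02048553]
top [[363.34905916   0.         323.39354335]
 [  0.         363.34905916 199.53849535]
 [  0.           0.           1.        ]] [ 0.41090726 -0.01075677  0.96170912] [-2.09134174  2.1446496  -0.15315533]
```

View pics/side0.png

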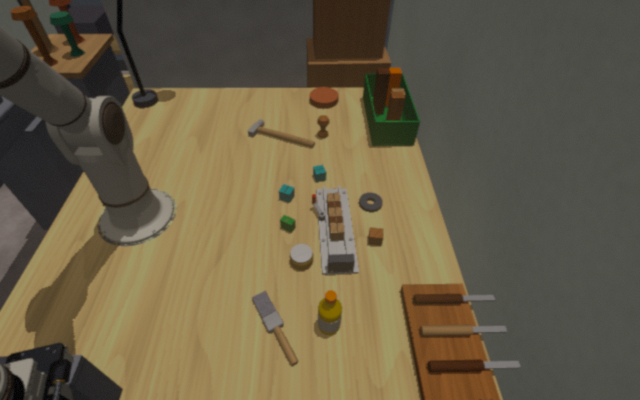

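View pics/top0.png

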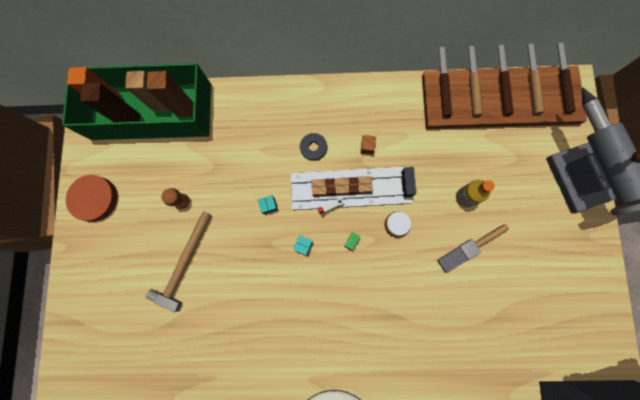

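The side and top views show the rail with its row. In the top view it spans about (292–412, 170–210), with the stop at its right end (409,181), the red peg at (321,211) and the pivot at (340,202). Next I zoom in and measure.

```bash
cat > h.py <<'E'
import numpy as np,cv2
from scipy.spatial.transform import Rotation as R
def rays(c,uv,z):
    uv=np.atleast_2d(uv).astype(float);K=c["camera_matrix"]
    d=np.c_[(uv[:,0]-K[0,2])/K[0,0],(uv[:,1]-K[1,2])/K[1,1],np.ones(len(uv))]
    rot=c["rotation"]; M=R.from_rotvec(rot).as_matrix() if np.size(rot)==3 else rot
    d=d@M.T;p=c["position"]
    return p+d*((z-p[2])/d[:,2])[:,None]
def proj(c,P):
    M=R.from_rotvec(c["rotation"]).as_matrix();q=(np.atleast_2d(P)-c["position"])@M
    K=c["camera_matrix"];return np.c_[q[:,0]/q[:,2]*K[0,0]+K[0,2],q[:,1]/q[:,2]*K[1,1]+K[1,2]]
def depthpts(c):
    v,u=np.mgrid[:400,:640];Z=c["z_map"];K=c["camera_matrix"]
    P=np.stack([(u-K[0,2])/K[0,0]*Z,(v-K[1,2])/K[1,1]*Z,Z],-1)
    return P@R.from_rotvec(c["rotation"]).as_matrix().T+c["position"]
E
python3 - <<'E'
import numpy as np,cv2
from h import *
t=dict(np.load("top0.npz"));s=dict(np.load("side0.npz"))
cv2.imwrite("pics/top0z.png",cv2.resize(t["image"][120:240,260:420,::-1],None,fx=5,fy=5,interpolation=cv2.INTER_CUBIC))
cv2.imwrite("pics/side0z.png",cv2.resize(s["image"][170:280,260:400,::-1],None,fx=5,fy=5,interpolation=cv2.INTER_CUBIC))
for c,n in((t,"top"),(s,"side")):
    P=depthpts(c);h=cv2.cvtColor(c["image"],cv2.COLOR_RGB2HSV)
    m=((h[...,0]<6)|(h[...,0]>174))&(h[...,1]>150)&(h[...,2]>80)
    k,l,st,ce=cv2.connectedComponentsWithStats(m.astype(np.uint8))
    for i in range(1,k):
        if st[i,4]>4: print(n,st[i],ce[i],np.median(P[l==i],0))
    print(np.median(P[300:320,300:340].reshape(-1,3),0))
E
```

```text
top [318 208   5   5  17] [320.17647059 209.88235294] [0.54227293 0.02224084 0.05917092]
[ 2.94086159e-01  3.02934488e-02 -1.30424104e-04]
[ 0.55428428 -0.36117052  0.08202083]
```

View pics/top0z.png

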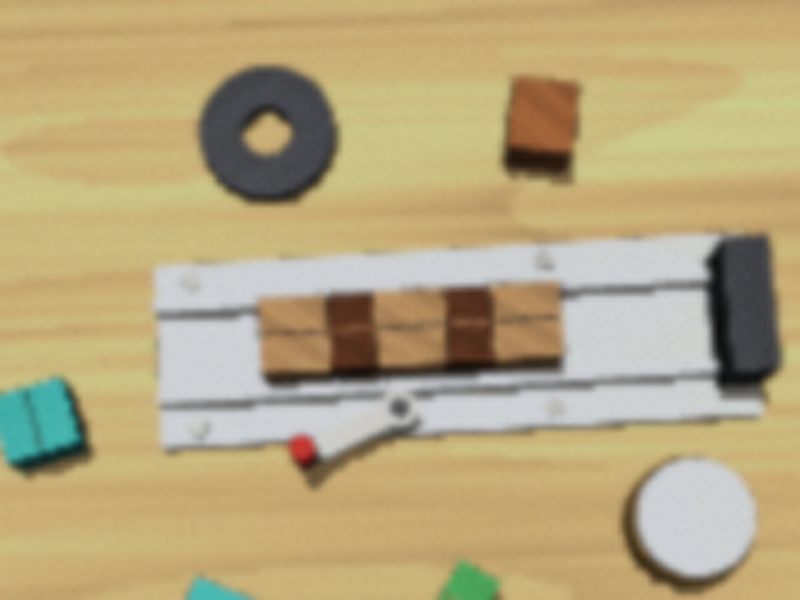

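View pics/side0z.png

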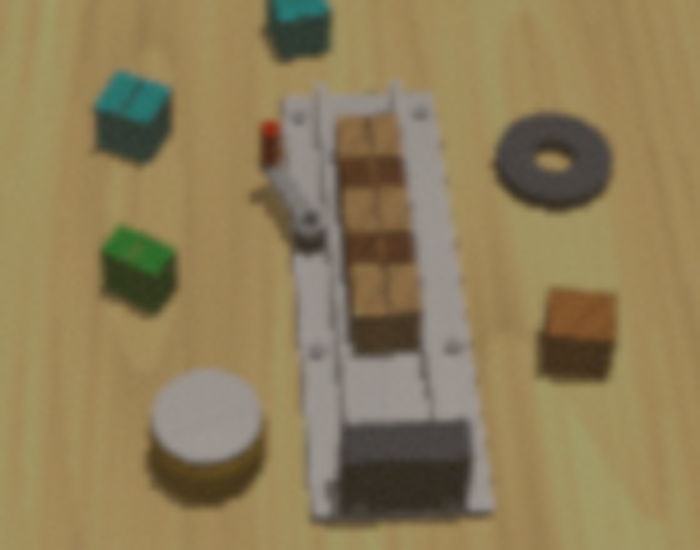

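The zoomed views show five blanks in the channel (top zoom x 260–562), the pivot at (400,407) and the peg at (302,450). The lines on the rail are its walls. I'll fit the geometry from the depth maps.

```bash
python3 - <<'E'
import numpy as np,cv2
from h import *
for n in("top","side"):
    c=dict(np.load(n+"0.npz"));P=depthpts(c);X,Y,Z=P[...,0],P[...,1],P[...,2]
    roi=(X>.48)&(X<.72)&(Y>-.27)&(Y<.12)
    h=cv2.cvtColor(c["image"],cv2.COLOR_RGB2HSV)
    def comp(m,tag):
        k,l,st,ce=cv2.connectedComponentsWithStats(m.astype(np.uint8))
        for i in range(1,k):
            if st[i,4]>12:
                q=P[l==i]; rc=cv2.minAreaRect(q[:,:2].astype(np.float32))
                print(n,tag,st[i,4],ce[i].round(1),"med",np.median(q,0).round(4),"rect",np.round(rc[0],4),np.round(rc[1],4),round(rc[2],2))
    comp(roi&(Z>.043)&(Z<.053),"blocktops")
    comp(roi&(Z>.055)&(Z<.065),"stop/peg")
    comp(roi&(Z>.024)&(Z<.034),"arm")
    grey=(h[...,1]<70)&(h[...,2]>100)
    comp(roi&grey&(Z>.003)&(Z<.0245),"rail")
    comp(roi&(Z>.010)&(Z<.017)&(h[...,2]<110),"ring")
# top corners by ray
t=dict(np.load("top0.npz"))
z=np.array([(155,268),(768,235),(763,413),(165,450)])
uv=(z+.5)/5-.5+[260,120]
p=rays(t,uv,.008)[:,:2];print(p, p.mean(0),np.linalg.norm(p-np.roll(p,-1,0),axis=1))
print("pivot",rays(t,(np.array([400,407])+.5)/5-.5+[260,120],.0295+.004), "peg",rays(t,(np.array([302,449])+.5)/5-.5+[260,120],.0605))
E
```

```text
top blocktops 936 [341.8 185. ] med [ 0.6073 -0.035   0.0476] rect [ 0.6077 -0.0345] [0.0406 0.1569] 1.55
top blocktops 15 [392.3 218.4] med [ 0.5191 -0.1586  0.0436] rect [ 0.5173 -0.1601] [0.0109 0.0141] 8.72
top blocktops 21 [394.8 230.1] med [ 0.4887 -0.1647  0.0435] rect [ 0.4875 -0.1635] [0.0223 0.0126] 88.65
top stop/peg 274 [409.7 180.1] med [ 0.6126 -0.2059  0.0594] rect [ 0.6125 -0.2066] [0.069  0.0253] 2.05
top stop/peg 23 [320.1 209.2] med [0.5446 0.0222 0.0593] rect [0.5438 0.0222] [0.0102 0.0124] 88.43
top arm 16 [367.  150.6] med [ 0.7029 -0.1063  0.0291] rect [ 0.7027 -0.1048] [0.0316 0.0015] 81.96
top arm 115 [332.9 204.6] med [ 0.5593 -0.0107  0.029 ] rect [ 0.5603 -0.0089] [0.0181 0.0601] 23.28
top arm 22 [387.8 228.9] med [ 0.493  -0.1483  0.0291] rect [ 0.4932 -0.1488] [0.0304 0.0047] 24.34
top rail 2940 [349.6 188.2] med [ 0.602  -0.0698  0.0081] rect [ 0.6084 -0.059 ] [0.1016 0.3212] 1.46
top ring 202 [313.4 152.9] med [0.7059 0.0383 0.0135] rect [0.7042 0.0383] [0.0683 0.0311] 89.82
side blocktops 550 [335.3 213.3] med [ 0.6098 -0.0453  0.0476] rect [ 0.6101 -
[... 1123 characters left out ...]
.0363] [0.0281 0.0682] 0.09
side ring 13 [321.9 219.1] med [ 0.5711 -0.0371  0.0126] rect [ 0.571  -0.0374] [0.0058 0.0184] 84.83
side ring 26 [301.5 267. ] med [ 0.5097 -0.2074  0.0146] rect [ 0.5086 -0.2053] [0.0493 0.0123] 2.7
side ring 20 [333.7 271.4] med [ 0.5964 -0.2215  0.0129] rect [ 0.5992 -0.2216] [0.0352 0.0038] 1.46
side ring 14 [348.3 270.8] med [ 0.6371 -0.2201  0.0125] rect [ 0.636  -0.2198] [0.0025 0.0273] 86.69
[[ 0.65245359  0.10170121]
 [ 0.66072907 -0.22884321]
 [ 0.56395368 -0.21995486]
 [ 0.55274886  0.09706442]] [ 0.6074713  -0.06250811] [0.33064799 0.09718271 0.31721723 0.09981249]
pivot [[ 0.56815823 -0.02800422  0.0335    ]] peg [[0.54358866 0.02222869 0.0605    ]]
```

```bash
cat >> h.py <<'E'
a=np.radians(1.6); O=np.array([.6096,-.0602,0]); RX=np.array([np.sin(a),-np.cos(a),0]); RY=np.array([np.cos(a),np.sin(a),0])
def rail(x,y,z): return O+RX*x+RY*y+np.array([0,0,z])
def torail(p): d=np.asarray(p)-O; return np.array([d@RX,d@RY,d[2]])
def goal(s,x,y,z,n=90.):
    "tool x axis at angle n (deg) in rail frame, tool down; returns linear mm, twist deg in tool axes"
    T=R.from_rotvec(s["tool_rot"]); tx=RX*np.cos(np.radians(n))+RY*np.sin(np.radians(n)); tz=np.array([0,0,-1.]);G=R.from_matrix(np.c_[tx,np.cross(tz,tx),tz])
    return (T.inv().apply(rail(x,y,z)-s["ee_pos"])*1e3).round(1),np.degrees((T.inv()*G).as_rotvec()).round(2)
def rep():
    from rig import readout
    s=readout.state();T=R.from_rotvec(s["tool_rot"]).as_matrix()
    print("t",round(s["t"],2),"tcp",s["ee_pos"].round(4),"rail",torail(s["ee_pos"]).round(4),"toolx ang",np.degrees(np.arctan2(T[:,0]@RY,T[:,0]@RX)).round(2),"F",s["ft_force"].round(2),"w",round(s["width"],4),"q",s["joint_positions"].round(2));return s
E
python3 - <<'E'
from h import *
s=rep();print(goal(s,-.150,0,.2257))
print(goal(s,-.150,0,.1))
E
```

```text
t 0.1 tcp [ 0.1516 -0.6314  0.2258] rail [ 0.5582 -0.4737  0.2258] toolx ang 101.91 F [-0.02  0.31  0.29] w 0.0916 q [ 1.6   0.5  -0.43  1.55  0.22  1.14 -0.21]
(array([ 609.7, -595.2,    1.1]), array([-1.000e-01,  1.000e-02,  1.191e+01]))
(array([ 609.7, -595. ,  126.8]), array([-1.000e-01,  1.000e-02,  1.191e+01]))
```

>>> drive_tool:
  twist:
    - [0,0,2]
    - [0,0,4]
    - [0,0,6]
    - [0,0,8]
    - [0,0,10]
  linear:
    - [28,-27,0]
    - [56,-54,0]
    - [84,-81,0]
    - [112,-108,0]
    - [140,-135,0]
  grip: [1,1,1,1,1]
  newtons: 20

```text
t: 0.52
ee_pos: [0.2567, -0.4655, 0.2256]
tool_rot: [-3.138, -0.093, 0.001]
ft_force: [0.7, 0.1, -0.2]
width: 0.0627
```

```bash
python3 - <<'E'
from h import *
s=rep();print(goal(s,-.150,0,.2257))
E
```

```text
t 0.52 tcp [ 0.2567 -0.4655  0.2256] rail [ 0.3953 -0.3641  0.2256] toolx ang 91.79 F [ 0.69  0.15 -0.19] w 0.0627 q [ 1.42  0.3  -0.48  1.85  0.16  1.04 -0.63]
(array([ 381. , -533.6,    1. ]), array([-0.14,  0.03,  1.79]))
```

>>> drive_tool:
  twist:
    - [0,0,1]
    - [0,0,1.8]
    - [0,0,1.8]
    - [0,0,1.8]
    - [0,0,1.8]
  linear:
    - [24,-33,0]
    - [48,-67,0]
    - [72,-100,0]
    - [96,-134,0]
    - [120,-167,0]
  grip: [1,1,1,1,1]

```text
t: 0.93
ee_pos: [0.367, -0.2896, 0.2258]
tool_rot: [-3.139, -0.044, 0.002]
ft_force: [0.2, -0.1, -0.7]
width: 0.0297
```

>>> drive_tool:
  twist:
    - [0,0,0]
    - [0,0,0]
    - [0,0,0]
    - [0,0,0]
    - [0,0,0]
  linear:
    - [24,-33,0]
    - [48,-67,0]
    - [72,-100,0]
    - [96,-134,0]
    - [120,-167,0]
  grip: [1,1,1,1,1]

```text
t: 1.35
ee_pos: [0.4827, -0.1174, 0.226]
tool_rot: [-3.139, -0.043, 0.002]
ft_force: [0.4, -0.6, -0.5]
width: 0.001
```

```bash
python3 - <<'E'
from h import *
s=rep();print(goal(s,-.150,0,.2257))
E
```

```text
t 1.35 tcp [ 0.4827 -0.1174  0.226 ] rail [ 0.0537 -0.1284  0.226 ] toolx ang 89.98 F [ 0.37 -0.6  -0.51] w 0.001 q [ 0.82  0.27 -0.73  1.92  0.21  1.03 -1.55]
(array([ 128.3, -203.7,    0.6]), array([-0.11,  0.07, -0.02]))
```

>>> drive_tool:
  twist:
    - [0,0,0]
    - [0,0,0]
    - [0,0,0]
    - [0,0,0]
    - [0,0,0]
  linear:
    - [21,-34,0]
    - [43,-68,0]
    - [64,-102,10]
    - [86,-136,30]
    - [107,-170,55]
  grip: [1,1,1,1,1]

```text
t: 1.77
ee_pos: [0.5829, 0.0512, 0.1762]
tool_rot: [-3.139, -0.043, -0.002]
ft_force: [-0.2, -1.2, 1.1]
width: -0.0
```

```bash
python3 - <<'E'
from h import *
s=rep();print(goal(s,-.150,0,.10))
E
```

```text
t 1.77 tcp [0.5829 0.0512 0.1762] rail [-0.1121 -0.0236  0.1762] toolx ang 89.99 F [-0.15 -1.21  1.09] w -0.0 q [ 0.42  0.5  -0.72  1.76  0.38  1.02 -1.99]
(array([ 23.5, -37.8,  76.3]), array([-0.12, -0.08, -0.01]))
```

>>> drive_tool:
  twist:
    - [0,0,0]
    - [0,0,0]
    - [0,0,0]
    - [0,0,0]
    - [0,0,0]
  linear:
    - [10,-18,20]
    - [23,-38,45]
    - [23.5,-38,76]
    - [23.5,-38,76]
    - [23.5,-38,76]
  grip: [1,1,1,1,1]

```text
t: 2.18
ee_pos: [0.6034, 0.0897, 0.0981]
tool_rot: [-3.14, -0.045, 0.006]
ft_force: [0.3, -1.0, 0.7]
width: 0.0004
```

```bash
python3 - <<'E'
from h import *
from rig import capture
s=rep();print(goal(s,-.150,0,.024))
for n in("side","wrist","top"):
    c=capture(n); im=c["image"][:,:,::-1]
    if n=="side": im=cv2.resize(im[150:280,230:410],None,fx=4,fy=4,interpolation=cv2.INTER_CUBIC)
    if n=="top": im=cv2.resize(im[110:240,220:420],None,fx=4,fy=4,interpolation=cv2.INTER_CUBIC)
    cv2.imwrite(f"pics/{n}1.png",im); np.savez(f"{n}1.npz",**c)
    if n=="wrist": print(c["mount"])
E
```

```text
t 2.18 tcp [0.6034 0.0897 0.0981] rail [-0.15   -0.002   0.0981] toolx ang 90.03 F [ 0.28 -0.97  0.7 ] w 0.0004 q [ 0.29  0.64 -0.66  1.75  0.48  0.92 -2.11]
(array([ 2.3,  0.1, 74.1]), array([-0.09,  0.23,  0.03]))
[[-1.20649607e-03 -9.54915784e-01 -2.96874366e-01  8.00322072e-02]
 [ 9.99999106e-01 -1.32303327e-03  1.91631106e-04  2.47110504e-04]
 [-5.75766231e-04 -2.96873869e-01  9.54916527e-01 -1.58716679e-01]
 [ 0.00000000e+00  0.00000000e+00  0.00000000e+00  1.00000000e+00]]
```

View pics/side1.png

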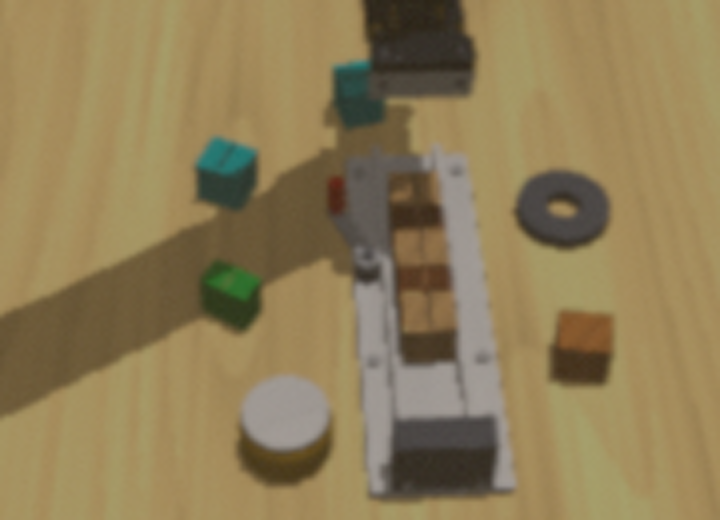

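View pics/wrist1.png

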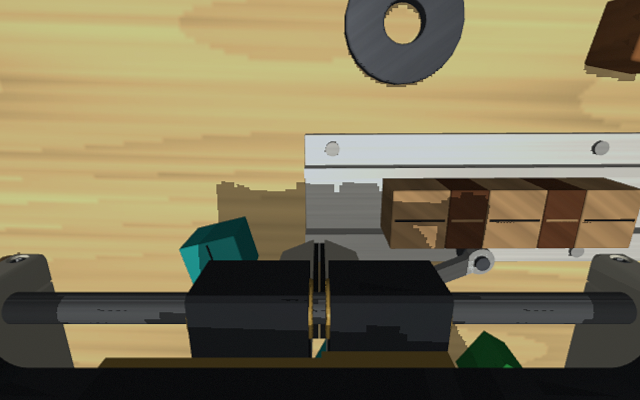

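View pics/top1.png

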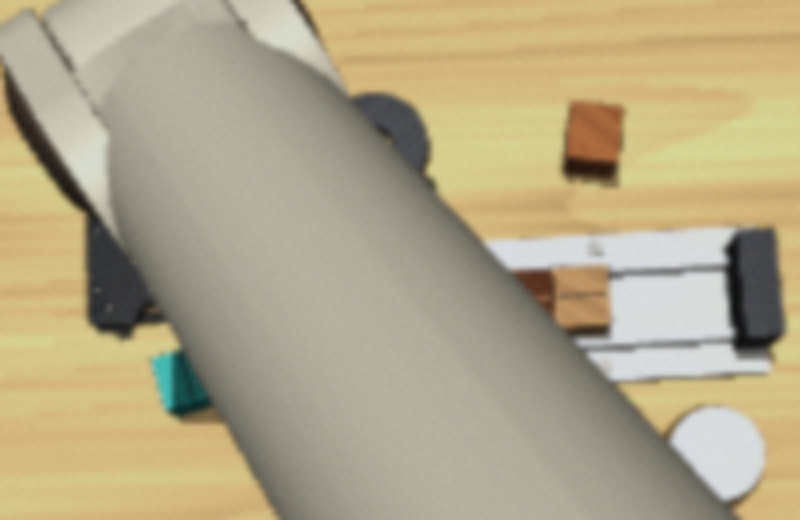

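The wrist view shows the shut fingers at about (318,250), behind the row. The row's free face is at column 383, and the peg side is clear. The side view shows nothing under the gripper. I descend to just above the walls.

>>> drive_tool:
  twist:
    - [0,0,0]
    - [0,0,0]
    - [0,0,0]
    - [0,0,0]
    - [0,0,0]
  linear:
    - [2,0,22]
    - [2,0,44]
    - [2,0,64]
    - [2,0,72]
    - [2,0,72]
  grip: [1,1,1,1,1]

```text
t: 2.75
ee_pos: [0.6083, 0.0882, 0.0296]
tool_rot: [-3.14, -0.039, -0.004]
ft_force: [-0.3, -0.6, 0.2]
width: 0.0001
```

>>> drive_tool:
  twist:
    - [0,0,0]
    - [0,0,0]
    - [0,0,0]
    - [0,0,0]
    - [0,0,0]
  linear:
    - [0,4,0]
    - [0,8,0]
    - [0,12,0]
    - [0,16,0]
    - [0,18,0]
  grip: [1,1,1,1,1]

```text
t: 3.17
ee_pos: [0.6094, 0.0689, 0.0304]
tool_rot: [-3.141, -0.037, -0.006]
ft_force: [-0.2, -0.5, 0.0]
width: 0.0005
```

```bash
python3 - <<'E'
from h import *
from rig import capture
s=rep();print(goal(s,-.130,0,.026))
for n in("side","wrist"):
    c=capture(n); im=c["image"][:,:,::-1]
    if n=="side": im=cv2.resize(im[150:280,230:410],None,fx=4,fy=4,interpolation=cv2.INTER_CUBIC)
    cv2.imwrite(f"pics/{n}2.png",im); np.savez(f"{n}2.npz",**c)
E
```

```text
t 3.17 tcp [0.6094 0.0689 0.0304] rail [-0.1291  0.0034  0.0304] toolx ang 89.76 F [-0.21 -0.49  0.01] w 0.0005 q [ 0.28  0.73 -0.6   1.77  0.55  0.81 -2.13]
(array([-3.4, -0.9,  4.4]), array([-0.03, -0.21, -0.24]))
```

View pics/side2.png

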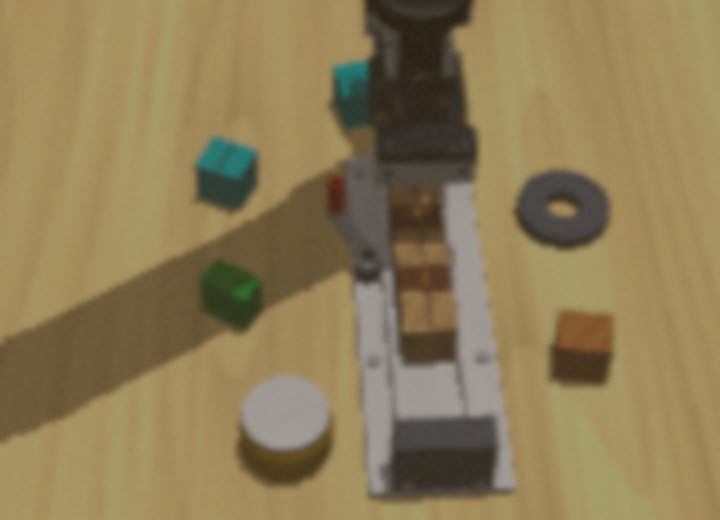

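View pics/wrist2.png

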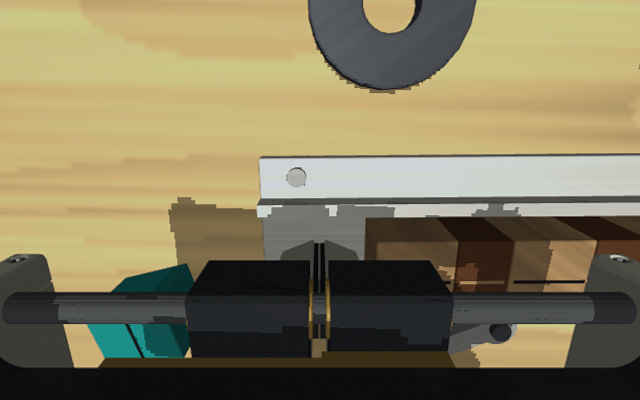

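The finger edge (column 357) is just behind blank 5's rear face (column 365), centred in the channel. I correct the small offsets and start pushing slowly.

>>> drive_tool:
  twist:
    - [0,0,0]
    - [0,0,0]
    - [0,0,0]
    - [0,0,0]
    - [0,0,0]
  linear:
    - [-2,0,3]
    - [-3,2,4]
    - [-3,6,4]
    - [-3,10,4]
    - [-3,15,4]
  grip: [1,1,1,1,1]

```text
t: 3.68
ee_pos: [0.6064, 0.0546, 0.026]
tool_rot: [-3.14, -0.039, -0.005]
ft_force: [-0.0, 0.5, 0.3]
width: 0.0005
```

```bash
python3 - <<'E'
from h import *
s=rep();print(goal(s,-.04,0,.026))
E
```

```text
t 3.68 tcp [0.6064 0.0546 0.026 ] rail [-0.1148  0.      0.026 ] toolx ang 89.81 F [-0.03  0.53  0.33] w 0.0005 q [ 0.31  0.73 -0.6   1.78  0.55  0.8  -2.11]
(array([ 0.2, 74.8, -0.1]), array([-0.08, -0.18, -0.19]))
```

>>> drive_tool:
  twist:
    - [0,0,0]
    - [0,0,0]
    - [0,0,0]
    - [0,0,0]
    - [0,0,0]
  linear:
    - [0,5,0]
    - [0,11,0]
    - [0,17,0]
    - [0,23,0]
    - [0,28,0]
  grip: [1,1,1,1,1]

```text
t: 4.1
ee_pos: [0.6072, 0.0255, 0.0259]
tool_rot: [-3.14, -0.038, -0.005]
ft_force: [0.0, 1.3, 1.6]
width: 0.0006
```

```bash
python3 - <<'E'
from h import *
from rig import capture
s=rep();print(goal(s,-.04,0,.026))
for n in("side",):
    c=capture(n); im=c["image"][:,:,::-1]
    if n=="side": im=cv2.resize(im[150:280,230:410],None,fx=4,fy=4,interpolation=cv2.INTER_CUBIC)
    cv2.imwrite(f"pics/{n}3.png",im); np.savez(f"{n}3.npz",**c)
E
```

```text
t 4.1 tcp [0.6072 0.0255 0.0259] rail [-0.0858 -0.      0.0259] toolx ang 89.77 F [0.05 1.29 1.64] w 0.0006 q [ 0.35  0.73 -0.6   1.78  0.55  0.79 -2.07]
(array([ 0.2, 45.8, -0.1]), array([-0.07, -0.18, -0.23]))
```

View pics/side3.png

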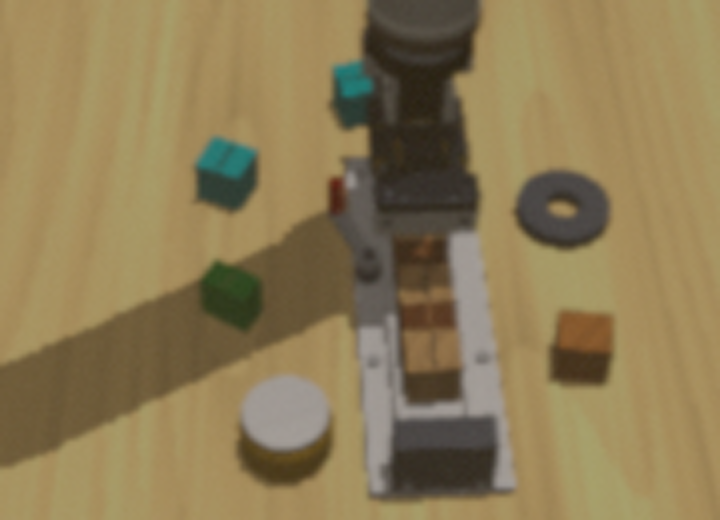

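The row moves together: its front foot is at about row 400 in the zoom, and the stop begins at row 418. The peg hasn't moved. I keep pushing.

>>> drive_tool:
  twist:
    - [0,0,0]
    - [0,0,0]
    - [0,0,0]
    - [0,0,0]
    - [0,0,0]
  linear:
    - [0,6,0]
    - [0,13,0]
    - [0,20,0]
    - [0,27,0]
    - [0,33,0]
  grip: [1,1,1,1,1]

```text
t: 4.57
ee_pos: [0.608, -0.0101, 0.0258]
tool_rot: [3.141, 0.035, 0.005]
ft_force: [0.0, 1.8, -0.2]
width: 0.0005
```

>>> drive_tool:
  twist:
    - [0,0,0]
    - [0,0,0]
    - [0,0,0]
    - [0,0,0]
  linear:
    - [0,2,0]
    - [0,4,0]
    - [0,6,0]
    - [0,8,0]
  grip: [1,1,1,1]

```text
t: 4.9
ee_pos: [0.6082, -0.0178, 0.0258]
tool_rot: [-3.141, -0.035, -0.005]
ft_force: [-0.2, 1.6, 0.3]
width: 0.0005
```

```bash
python3 - <<'E'
from h import *
s=rep();print(goal(s,-.0385,0,.026))
E
```

```text
t 4.9 tcp [ 0.6082 -0.0178  0.0258] rail [-0.0424 -0.0003  0.0258] toolx ang 89.69 F [-0.16  1.64  0.31] w 0.0005 q [ 0.42  0.73 -0.59  1.78  0.55  0.8  -2.  ]
(array([ 0.3,  3.9, -0.2]), array([-0.01, -0.17, -0.31]))
```

>>> drive_tool:
  twist:
    - [0,0,0]
    - [0,0,0]
    - [0,0,0]
  linear:
    - [0,1,0]
    - [0,2,0]
    - [0,3,0]
  grip: [1,1,1]

```text
t: 5.15
ee_pos: [0.6081, -0.0206, 0.0257]
tool_rot: [-3.141, -0.036, -0.004]
ft_force: [0.7, 1.8, 0.7]
width: 0.0003
```

>>> drive_tool:
  twist:
    - [0,0,0]
    - [0,0,0]
    - [0,0,0]
  linear:
    - [0,1,0]
    - [0,2,0]
    - [0,2,0]
  grip: [1,1,1]

```text
t: 5.4
ee_pos: [0.6081, -0.0214, 0.0258]
tool_rot: [-3.14, -0.037, -0.005]
ft_force: [-1.1, 5.0, -0.1]
width: 0.0006
```

The force has risen to 5 N with the TCP at rail x ≈ -39 mm, which is the expected home position. I press a little more, then check.

>>> drive_tool:
  twist:
    - [0,0,0]
    - [0,0,0]
    - [0,0,0]
    - [0,0,0]
  linear:
    - [0,1,0]
    - [0,2,0]
    - [0,2,0]
    - [0,2,0]
  grip: [1,1,1,1]

```text
t: 5.73
ee_pos: [0.6081, -0.0214, 0.0259]
tool_rot: [-3.137, -0.039, -0.005]
ft_force: [-0.5, 5.7, 0.7]
width: 0.0003
```

```bash
python3 - <<'E'
from h import *
from rig import capture
s=rep();print(goal(s,-.055,0,.026))
for n in("side",):
    c=capture(n); im=c["image"][:,:,::-1]
    if n=="side": im=cv2.resize(im[150:280,230:410],None,fx=4,fy=4,interpolation=cv2.INTER_CUBIC)
    cv2.imwrite(f"pics/{n}4.png",im); np.savez(f"{n}4.npz",**c)
E
```

```text
t 5.73 tcp [ 0.6081 -0.0214  0.0259] rail [-0.0388 -0.0005  0.0259] toolx ang 89.84 F [-0.47  5.66  0.74] w 0.0003 q [ 0.43  0.73 -0.6   1.78  0.55  0.8  -1.98]
(array([  0.4, -16.2,  -0.1]), array([-0.22, -0.17, -0.16]))
```

View pics/side4.png

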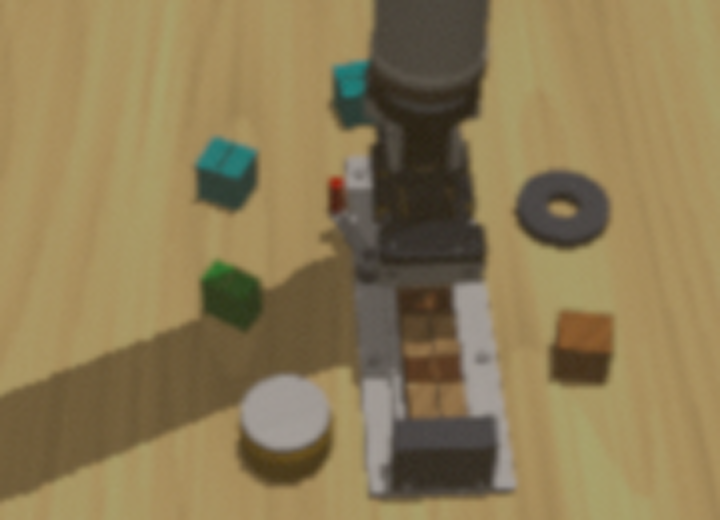

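The row is against the stop at a steady 5.7 N, and the peg is still open at (337,195) in the zoom. I back off along the channel, then lift.

>>> drive_tool:
  twist:
    - [0,0,0]
    - [0,0,0]
    - [0,0,0]
    - [0,0,0]
    - [0,0,0]
  linear:
    - [0,-5,0]
    - [0,-15,0]
    - [0,-25,0]
    - [0,-35,-5]
    - [0,-40,-20]
  grip: [1,1,1,1,1]

```text
t: 6.2
ee_pos: [0.605, 0.0207, 0.0449]
tool_rot: [-3.137, -0.043, 0.001]
ft_force: [0.4, 0.7, -0.3]
width: 0.0005
```

>>> drive_tool:
  twist:
    - [0,0,0]
    - [0,0,-6]
    - [0,0,-13]
    - [0,0,-20]
    - [0,0,-27]
  linear:
    - [0,0,-25]
    - [0,-5,-50]
    - [0,-15,-70]
    - [-10,-30,-70]
    - [-20,-30,-70]
  grip: [1,1,1,1,1]

```text
t: 6.62
ee_pos: [0.5859, 0.0543, 0.1189]
tool_rot: [-3.036, -0.789, -0.01]
ft_force: [-0.9, 0.6, -0.9]
width: 0.0004
```

```bash
python3 - <<'E'
from h import *
from rig import capture
s=rep();print(goal(s,-.084,-.097,.10,180))
for n in("side",):
    c=capture(n); im=c["image"][:,:,::-1]
    if n=="side": im=cv2.resize(im[150:280,230:410],None,fx=4,fy=4,interpolation=cv2.INTER_CUBIC)
    cv2.imwrite(f"pics/{n}5.png",im); np.savez(f"{n}5.npz",**c)
P=depthpts(c);Q=(P-O);rx=Q@RX;ry=Q@RY;Z=P[...,2]
for m,t in (((abs(ry)<.025)&(rx>-.12)&(rx<.13)&(Z>.043)&(Z<.052),"tops"),((Z>.055)&(Z<.064)&(rx>.1)&(rx<.18)&(abs(ry)<.05),"stop")):
    print(t,m.sum(),np.percentile(rx[m],[1,50,99]).round(4),np.percentile(ry[m],[1,50,99]).round(4))
E
```

```text
t 6.62 tcp [0.5859 0.0543 0.1189] rail [-0.1151 -0.0205  0.1189] toolx ang 117.53 F [-0.94  0.59 -0.88] w 0.0004 q [ 0.46  0.62 -0.8   1.8   0.53  0.95 -1.63]
(array([-82.4,  -7.7,  18.3]), array([  0.07,  -0.49, -62.47]))
tops 582 [-0.0174  0.0577  0.1259] [-0.0192  0.0002  0.0202]
stop 229 [0.1365 0.1496 0.1623] [-0.033   0.0013  0.0356]
```

View pics/side5.png

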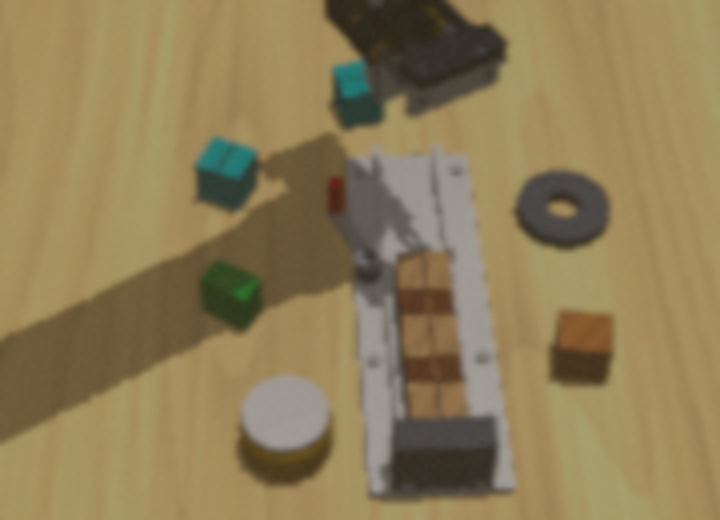

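The side view and depth show a closed row. The tops run from -18 mm up to the stop, whose face measures 136 mm, and there are no gaps. Next I swing round at height to the far side of the peg.

>>> drive_tool:
  twist:
    - [0,0,-7]
    - [0,0,-14]
    - [0,0,-21]
    - [0,0,-28]
    - [0,0,-35]
  linear:
    - [-10,-1,0]
    - [-20,-2,0]
    - [-30,-3,0]
    - [-40,-4,0]
    - [-50,-5,0]
  grip: [1,1,1,1,1]

```text
t: 7.08
ee_pos: [0.5368, 0.0316, 0.118]
tool_rot: [-2.654, -1.676, -0.004]
ft_force: [0.4, -0.7, 0.4]
width: 0.0003
```

```bash
python3 - <<'E'
from h import *
s=rep();print(goal(s,-.084,-.100,.10,180))
E
```

```text
t 7.08 tcp [0.5368 0.0316 0.118 ] rail [-0.0938 -0.0702  0.118 ] toolx ang 152.95 F [ 0.35 -0.68  0.42] w 0.0003 q [ 0.64  0.61 -0.97  1.91  0.62  0.95 -1.07]
(array([-22.3, -22.1,  18. ]), array([ 1.000e-02, -1.800e-01, -2.705e+01]))
```

>>> drive_tool:
  twist:
    - [0,0,-7]
    - [0,0,-14]
    - [0,0,-21]
    - [0,0,-27]
    - [0,0,-27]
  linear:
    - [-7,-7,0]
    - [-14,-14,5]
    - [-22,-22,15]
    - [-22,-22,18]
    - [-22,-22,18]
  grip: [1,1,1,1,1]

```text
t: 7.5
ee_pos: [0.5067, 0.0201, 0.0996]
tool_rot: [-2.19, -2.25, -0.001]
ft_force: [-0.0, 0.3, 0.4]
width: 0.0008
```

```bash
python3 - <<'E'
from h import *
from rig import capture
s=rep();print(goal(s,-.084,-.100,.038,180))
for n in("side","wrist"):
    c=capture(n); im=c["image"][:,:,::-1]
    if n=="side": im=cv2.resize(im[150:280,230:410],None,fx=4,fy=4,interpolation=cv2.INTER_CUBIC)
    cv2.imwrite(f"pics/{n}6.png",im); np.savez(f"{n}6.npz",**c)
E
```

```text
t 7.5 tcp [0.5067 0.0201 0.0996] rail [-0.0831 -0.1006  0.0996] toolx ang 179.96 F [-0.03  0.3   0.4 ] w 0.0008 q [ 0.74  0.65 -1.07  1.99  0.72  0.93 -0.68]
(array([ 0.8,  0.7, 61.6]), array([-0.04, -0.1 , -0.04]))
```

View pics/side6.png

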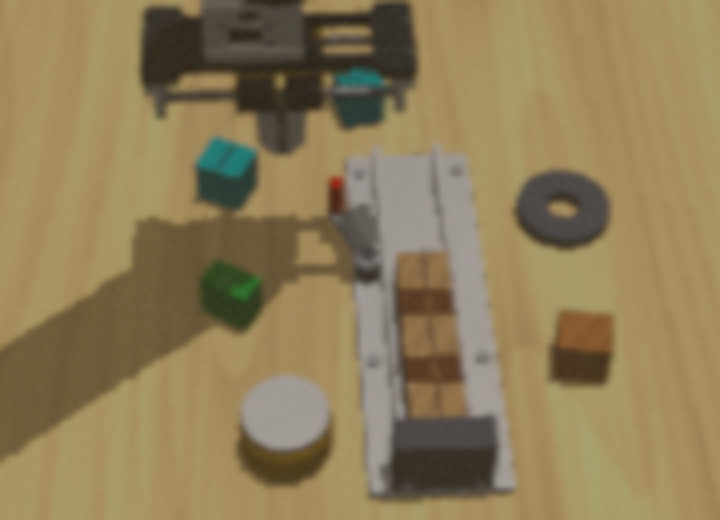

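View pics/wrist6.png

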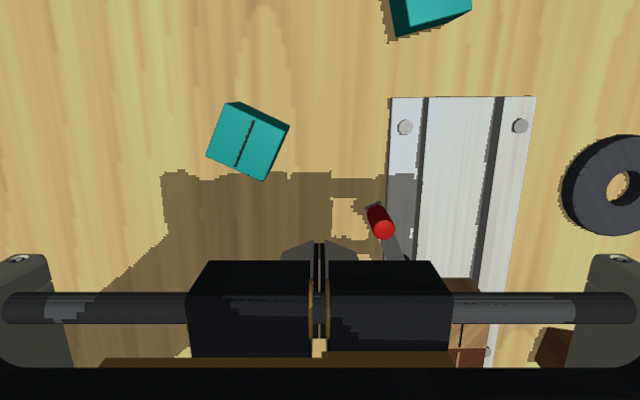

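```bash
python3 - <<'E'
from h import *
t=dict(np.load("top0.npz"))
for p in((303,245),(267,205),(352,241)): print(torail(rays(t,p,.04)[0]).round(3))
for v in (0,1,2):
    b=2-v;print(v,(-33-55*np.sin(b),-39+55*np.cos(b)))
# peg in wrist image
c=dict(np.load("wrist6.npz"));K=c["camera_matrix"];M=c["mount"]
from rig import readout
s=readout.state();T=R.from_rotvec(s["tool_rot"]).as_matrix()
o=T@M[:3,3]+s["ee_pos"];d=T@M[:3,:3]@np.array([(383-K[0,2])/K[0,0],(229-K[1,2])/K[1,1],1])
print("peg top rail",torail(o+d*(.0605-o[2])/d[2]).round(4))
E
```

```text
[-0.132 -0.149  0.04 ]
[-0.221 -0.042  0.04 ]
[-0.008 -0.145  0.04 ]
0 (np.float64(-83.0113584754125), np.float64(-61.88807601009283))
1 (np.float64(-79.2809041644343), np.float64(-9.283373177252312))
2 (np.float64(-33.0), np.float64(16.0))
peg top rail [-0.0835 -0.0606  0.0605]
```

The wrist ray puts the peg top at rail (-83.5, -60.6) mm, which matches a keeper value of about 0. The look-alike blocks are clear, so I descend.

>>> drive_tool:
  twist:
    - [0,0,0]
    - [0,0,0]
    - [0,0,0]
    - [0,0,0]
    - [0,0,0]
  linear:
    - [1,1,20]
    - [1,1,40]
    - [1,1,56]
    - [1,1,61]
    - [1,1,61]
  grip: [1,1,1,1,1]

```text
t: 8.02
ee_pos: [0.509, 0.0224, 0.0391]
tool_rot: [-2.199, -2.242, -0.003]
ft_force: [0.1, 0.4, 0.4]
width: 0.0004
```

```bash
cat >> h.py <<'E'
def pegpose(v,extra=0.):
    b=2-v; n=90-35*min(v,2.0); p=np.array([-33-55*np.sin(b),-39+55*np.cos(b)])
    nn=np.array([np.cos(np.radians(n)),np.sin(np.radians(n))])
    c=p-nn*(24.8-extra); return c[0]/1e3,c[1]/1e3,.038,n+90
def table(vs,extra=0.):
    s=rep()
    for v in vs: L,W=goal(s,*pegpose(v,extra)); print(v,L.tolist(),W.tolist())
E
python3 - <<'E'
from h import *
table([0,.08,.16,.24,.32,.4,.5])
E
```

```text
t 8.02 tcp [0.509  0.0224 0.0391] rail [-0.0853 -0.0983  0.0391] toolx ang 179.51 F [0.14 0.37 0.4 ] w 0.0004 q [ 0.65  0.73 -0.96  2.02  0.82  0.84 -0.77]
0 [-2.2, 11.6, 1.1] [0.02, -0.15, -0.49]
0.08 [0.7, 15.7, 1.1] [0.01, -0.15, 2.31]
0.16 [3.3, 19.9, 1.1] [0.01, -0.15, 5.11]
0.24 [5.5, 24.4, 1.1] [0.0, -0.15, 7.91]
0.32 [7.4, 28.9, 1.1] [0.0, -0.15, 10.71]
0.4 [8.9, 33.5, 1.1] [-0.0, -0.15, 13.51]
0.5 [10.3, 39.4, 1.1] [-0.01, -0.15, 17.01]
```

>>> drive_tool:
  twist:
    - [0,0,0]
    - [0,0,0]
    - [0,0,2]
    - [0,0,5]
    - [0,0,8]
  linear:
    - [-1,6,1]
    - [-2,12,1]
    - [1,16,1]
    - [3,20,1]
    - [5.5,24.5,1]
  grip: [1,1,1,1,1]

```text
t: 8.43
ee_pos: [0.5345, 0.0283, 0.039]
tool_rot: [-2.354, -2.078, -0.004]
ft_force: [-0.7, 0.5, 0.5]
width: 0.0007
```

```bash
python3 - <<'E'
from h import *
from rig import capture
table([.24,.32,.4,.48,.56,.64])
for n in("side",):
    c=capture(n); im=c["image"][:,:,::-1]
    if n=="side": im=cv2.resize(im[150:280,230:410],None,fx=4,fy=4,interpolation=cv2.INTER_CUBIC)
    cv2.imwrite(f"pics/{n}7.png",im); np.savez(f"{n}7.npz",**c)
E
```

```text
t 8.43 tcp [0.5345 0.0283 0.039 ] rail [-0.0906 -0.0726  0.039 ] toolx ang 171.28 F [-0.71  0.5   0.46] w 0.0007 q [ 0.6   0.75 -0.92  1.96  0.8   0.85 -0.88]
0.24 [-0.1, -1.3, 1.0] [0.04, -0.16, -0.32]
0.32 [2.4, 2.9, 1.0] [0.04, -0.16, 2.48]
0.4 [4.6, 7.3, 1.0] [0.04, -0.16, 5.28]
0.48 [6.4, 11.8, 1.0] [0.03, -0.16, 8.08]
0.56 [7.9, 16.4, 1.1] [0.03, -0.16, 10.88]
0.64 [9.0, 21.1, 1.1] [0.02, -0.16, 13.68]
```

View pics/side7.png

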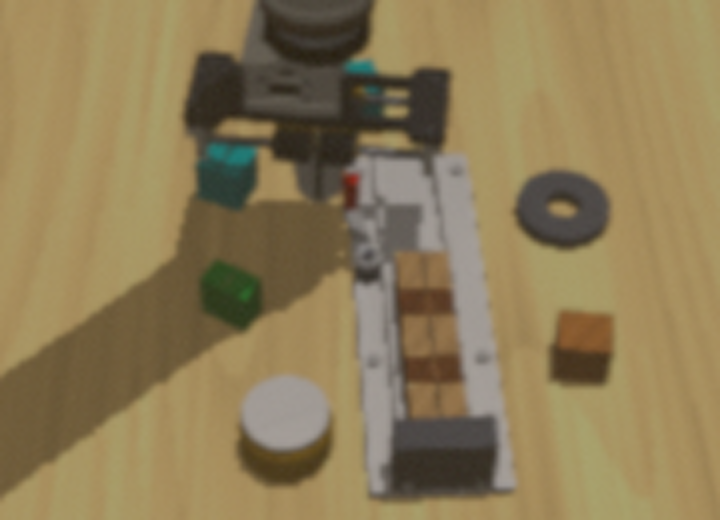

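The peg has started to move, from (337,195) to (352,190) in the zoom, with the finger behind it. I continue round the arc.

>>> drive_tool:
  twist:
    - [0,0,2.5]
    - [0,0,5]
    - [0,0,8]
    - [0,0,11]
    - [0,0,13.5]
  linear:
    - [2.5,3,1]
    - [4.5,7.5,1]
    - [6.5,12,1]
    - [8,16.5,1]
    - [9,21,1]
  grip: [1,1,1,1,1]

```text
t: 8.9
ee_pos: [0.5585, 0.0359, 0.0393]
tool_rot: [-2.586, -1.781, -0.008]
ft_force: [-1.5, 1.2, -0.0]
width: 0.0005
```

```bash
python3 - <<'E'
from h import *
table([.64,.72,.8,.88,.96,1.04])
E
```

```text
t 8.9 tcp [0.5585 0.0359 0.0393] rail [-0.0974 -0.0484  0.0393] toolx ang 157.52 F [-1.46  1.22 -0.05] w 0.0005 q [ 0.54  0.75 -0.87  1.9   0.75  0.85 -1.08]
0.64 [-1.9, -1.4, 1.3] [0.11, -0.29, -0.08]
0.72 [-0.1, 3.0, 1.3] [0.1, -0.29, 2.72]
0.8 [1.4, 7.4, 1.3] [0.1, -0.3, 5.52]
0.88 [2.5, 12.0, 1.3] [0.09, -0.3, 8.32]
0.96 [3.3, 16.6, 1.3] [0.08, -0.3, 11.12]
1.04 [3.7, 21.2, 1.3] [0.07, -0.3, 13.92]
```

>>> drive_tool:
  twist:
    - [0,0,2.5]
    - [0,0,5.5]
    - [0,0,8.5]
    - [0,0,11]
    - [0,0,14]
  linear:
    - [0,3,1]
    - [1.5,7.5,1]
    - [2.5,12,1]
    - [3.3,16.5,1]
    - [3.5,21,1]
  grip: [1,1,1,1,1]

```text
t: 9.32
ee_pos: [0.5805, 0.0326, 0.0393]
tool_rot: [-2.784, -1.451, -0.011]
ft_force: [0.2, 0.8, 0.5]
width: 0.0007
```

```bash
python3 - <<'E'
from h import *
table([1.04,1.12,1.2,1.28,1.36,1.44])
E
```

```text
t 9.32 tcp [0.5805 0.0326 0.0393] rail [-0.0936 -0.0265  0.0393] toolx ang 143.46 F [0.16 0.83 0.45] w 0.0007 q [ 0.5   0.75 -0.81  1.85  0.71  0.85 -1.27]
1.04 [-1.2, -0.3, 1.3] [0.06, -0.42, -0.14]
1.12 [-0.0, 4.2, 1.3] [0.05, -0.42, 2.66]
1.2 [0.8, 8.6, 1.3] [0.04, -0.42, 5.46]
1.28 [1.2, 13.1, 1.3] [0.03, -0.42, 8.26]
1.36 [1.3, 17.6, 1.3] [0.02, -0.42, 11.06]
1.44 [1.1, 22.0, 1.4] [0.01, -0.42, 13.86]
```

>>> drive_tool:
  twist:
    - [0,0,2.5]
    - [0,0,5.5]
    - [0,0,8.5]
    - [0,0,11]
    - [0,0,14]
  linear:
    - [0,4,1]
    - [0.5,8.5,1]
    - [1,13,1]
    - [1,17.5,1]
    - [1,22,1]
  grip: [1,1,1,1,1]

```text
t: 9.73
ee_pos: [0.6004, 0.0216, 0.0394]
tool_rot: [-2.939, -1.099, -0.014]
ft_force: [0.2, 0.9, -0.1]
width: 0.0002
```

```bash
python3 - <<'E'
from h import *
from rig import capture
table([1.44,1.52,1.6,1.68,1.76,1.84])
for n in("side",):
    c=capture(n); im=c["image"][:,:,::-1]
    if n=="side": im=cv2.resize(im[150:280,230:410],None,fx=4,fy=4,interpolation=cv2.INTER_CUBIC)
    cv2.imwrite(f"pics/{n}8.png",im); np.savez(f"{n}8.npz",**c)
E
```

```text
t 9.73 tcp [0.6004 0.0216 0.0394] rail [-0.082  -0.0069  0.0394] toolx ang 129.4 F [ 0.2   0.86 -0.08] w 0.0002 q [ 0.47  0.75 -0.75  1.8   0.66  0.85 -1.45]
1.44 [-1.5, -0.3, 1.4] [-0.03, -0.55, -0.2]
1.52 [-1.0, 4.1, 1.4] [-0.04, -0.55, 2.6]
1.6 [-0.9, 8.4, 1.4] [-0.05, -0.55, 5.4]
1.68 [-1.1, 12.7, 1.4] [-0.07, -0.55, 8.2]
1.76 [-1.6, 17.0, 1.4] [-0.08, -0.55, 11.0]
1.84 [-2.5, 21.1, 1.4] [-0.1, -0.55, 13.8]
```

View pics/side8.png

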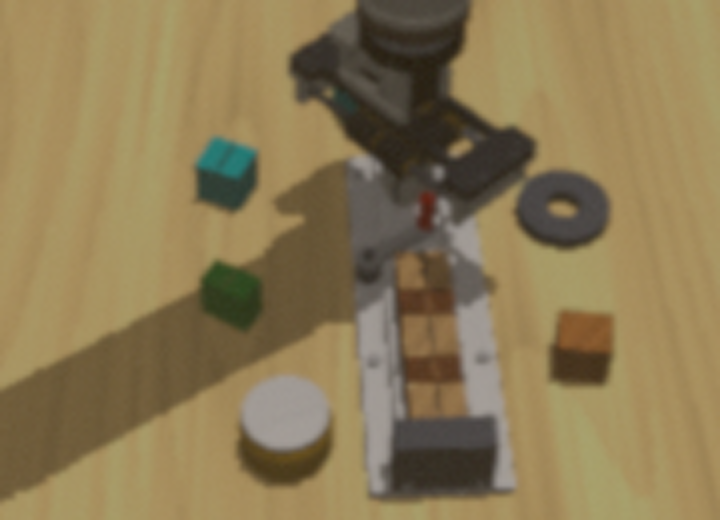

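The keeper is about three quarters round, with the peg at (428,210) over the channel behind the row. I carry on, slowing down.

>>> drive_tool:
  twist:
    - [0,0,2.5]
    - [0,0,5.5]
    - [0,0,8]
    - [0,0,11]
    - [0,0,14]
  linear:
    - [-1,4,1]
    - [-1,8.5,1]
    - [-1,12.5,1]
    - [-1.5,17,1]
    - [-2.5,21,1]
  grip: [1,1,1,1,1]

```text
t: 10.2
ee_pos: [0.6143, 0.0039, 0.0395]
tool_rot: [-3.052, -0.725, -0.017]
ft_force: [0.4, 2.1, 0.9]
width: 0.0003
```

```bash
python3 - <<'E'
from h import *
table([1.84,1.88,1.92,1.96,2.0,2.03])
E
```

```text
t 10.2 tcp [0.6143 0.0039 0.0395] rail [-0.0639  0.0064  0.0395] toolx ang 115.13 F [0.36 2.07 0.93] w 0.0003 q [ 0.46  0.75 -0.7   1.77  0.61  0.84 -1.63]
1.84 [-1.6, -1.0, 1.5] [-0.12, -0.68, -0.46]
1.88 [-1.7, 1.1, 1.5] [-0.13, -0.68, 0.94]
1.92 [-1.8, 3.2, 1.4] [-0.14, -0.68, 2.34]
1.96 [-2.0, 5.3, 1.4] [-0.15, -0.68, 3.74]
2.0 [-2.3, 7.3, 1.4] [-0.16, -0.68, 5.14]
2.03 [-3.0, 8.8, 1.4] [-0.16, -0.68, 5.14]
```

>>> drive_tool:
  twist:
    - [0,0,1]
    - [0,0,2.5]
    - [0,0,4]
    - [0,0,5]
  linear:
    - [-1.5,1.5,1]
    - [-2,3,1]
    - [-2,5,1]
    - [-2,6,1]
  grip: [1,1,1,1]

```text
t: 10.53
ee_pos: [0.6154, -0.0024, 0.0388]
tool_rot: [-3.08, -0.59, -0.018]
ft_force: [-0.3, 0.2, 0.6]
width: 0.0004
```

>>> drive_tool:
  twist:
    - [0,0,0]
    - [0,0,0]
    - [0,0,0]
  linear:
    - [0,1,0]
    - [0,2,0]
    - [0,2,0]
  grip: [1,1,1]

```text
t: 10.78
ee_pos: [0.6159, -0.0042, 0.0387]
tool_rot: [-3.08, -0.59, -0.017]
ft_force: [-0.5, 0.7, 0.7]
width: 0.0004
```

```bash
python3 - <<'E'
from h import *
table([1.96,2.0,2.03,2.06])
E
```

```text
t 10.78 tcp [ 0.6159 -0.0042  0.0387] rail [-0.0558  0.0078  0.0387] toolx ang 110.1 F [-0.54  0.71  0.73] w 0.0004 q [ 0.46  0.74 -0.67  1.76  0.6   0.84 -1.69]
1.96 [-0.0, -2.6, 0.7] [-0.2, -0.67, -1.3]
2.0 [-0.1, -0.6, 0.7] [-0.21, -0.67, 0.1]
2.03 [-0.7, 1.0, 0.7] [-0.21, -0.67, 0.1]
2.06 [-1.4, 2.5, 0.7] [-0.21, -0.67, 0.1]
```

>>> drive_tool:
  twist:
    - [0,0,0]
    - [0,0,0]
    - [0,0,0]
  linear:
    - [0,1,0]
    - [0,2,0]
    - [0,2,0]
  grip: [1,1,1]

```text
t: 11.03
ee_pos: [0.6159, -0.0045, 0.0387]
tool_rot: [-3.078, -0.592, -0.016]
ft_force: [-2.5, 4.5, 2.1]
width: 0.0006
```

```bash
python3 - <<'E'
from h import *
from rig import capture
rep()
for n in("side","wrist"):
    c=capture(n); im=c["image"][:,:,::-1]
    if n=="side": im=cv2.resize(im[150:280,230:410],None,fx=4,fy=4,interpolation=cv2.INTER_CUBIC)
    cv2.imwrite(f"pics/{n}9.png",im); np.savez(f"{n}9.npz",**c)
E
```

```text
t 11.03 tcp [ 0.6159 -0.0045  0.0387] rail [-0.0555  0.0079  0.0387] toolx ang 110.17 F [-2.55  4.5   2.06] w 0.0006 q [ 0.46  0.75 -0.68  1.76  0.6   0.84 -1.68]
```

View pics/side9.png

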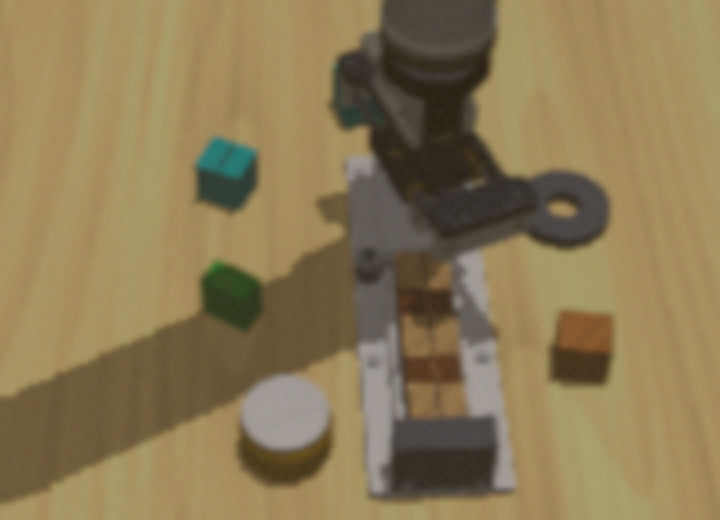

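View pics/wrist9.png

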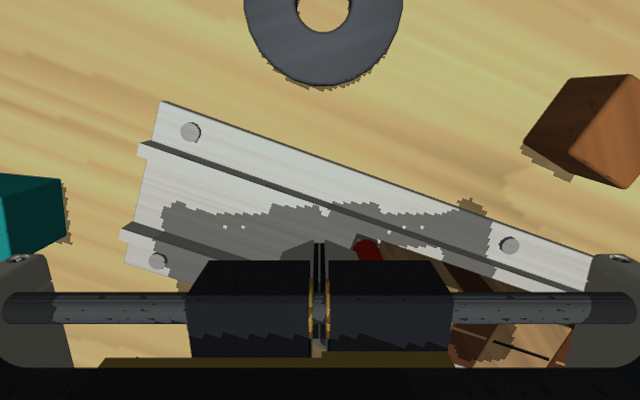

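The force jumped to about 5.5 N and the finger stalled exactly where 2.0 rad should be, so the keeper is on its stop. I back straight off along -y of the tool and then lift.

>>> drive_tool:
  twist:
    - [0,0,0]
    - [0,0,0]
    - [0,0,0]
    - [0,0,0]
    - [0,0,0]
  linear:
    - [0,-5,0]
    - [0,-15,0]
    - [0,-25,0]
    - [0,-30,-15]
    - [0,-30,-40]
  grip: [1,1,1,1,1]

```text
t: 11.55
ee_pos: [0.6014, 0.0253, 0.0775]
tool_rot: [-3.075, -0.597, -0.008]
ft_force: [0.9, -0.7, 0.9]
width: 0.0005
```

>>> drive_tool:
  twist:
    - [0,0,0]
    - [0,0,0]
    - [0,0,0]
    - [0,0,0]
    - [0,0,0]
  linear:
    - [0,-20,-35]
    - [0,-55,-70]
    - [0,-90,-90]
    - [0,-125,-100]
    - [0,-150,-100]
  grip: [1,1,1,1,1]

```text
t: 11.97
ee_pos: [0.545, 0.1689, 0.184]
tool_rot: [-3.073, -0.603, -0.019]
ft_force: [1.0, 0.8, -0.0]
width: 0.0006
```

```bash
python3 - <<'E'
from h import *
from rig import capture
rep()
for n in("side","top"):
    c=capture(n); im=c["image"][:,:,::-1]
    im=cv2.resize(im[150:280,230:410] if n=="side" else im[110:240,220:420],None,fx=4,fy=4,interpolation=cv2.INTER_CUBIC)
    cv2.imwrite(f"pics/{n}10.png",im); np.savez(f"{n}10.npz",**c)
    P=depthpts(c);Q=(P-O);rx=Q@RX;ry=Q@RY;Z=P[...,2]
    for m,t in (((abs(ry)<.025)&(rx>-.022)&(rx<.13)&(Z>.043)&(Z<.052),"tops"),((Z>.055)&(Z<.064)&(rx>.1)&(rx<.18)&(abs(ry)<.05),"stop"),((Z>.054)&(Z<.064)&(rx>-.1)&(rx<0)&(abs(ry)<.1),"peg"),((Z>.024)&(Z<.034)&(rx>-.1)&(rx<-.023)&(abs(ry)<.1),"arm")):
        if m.sum(): print(n,t,m.sum(),np.percentile(rx[m],[1,50,99]).round(4),np.percentile(ry[m],[1,50,99]).round(4))
E
```

```text
t 11.97 tcp [0.545  0.1689 0.184 ] rail [-0.2309 -0.0581  0.184 ] toolx ang 110.59 F [ 1.01  0.75 -0.04] w 0.0006 q [ 0.3   0.5  -0.84  1.8   0.42  1.02 -1.88]
side tops 584 [-0.0167  0.0582  0.1259] [-0.0193  0.0004  0.02  ]
side stop 228 [0.1362 0.1493 0.1621] [-0.0329  0.0008  0.0353]
side peg 15 [-0.0383 -0.0285 -0.0255] [0.0122 0.0181 0.0216]
side arm 49 [-0.0409 -0.0319 -0.0232] [-0.0468 -0.0288  0.007 ]
top tops 905 [-0.0204  0.0537  0.1287] [-0.0214 -0.0021  0.0181]
top stop 275 [0.1338 0.1463 0.1585] [-0.0348 -0.0012  0.0329]
top peg 23 [-0.0398 -0.0344 -0.0292] [0.0093 0.0142 0.02  ]
top arm 114 [-0.0427 -0.0343 -0.0244] [-0.048  -0.0237  0.0098]
```

View pics/side10.png

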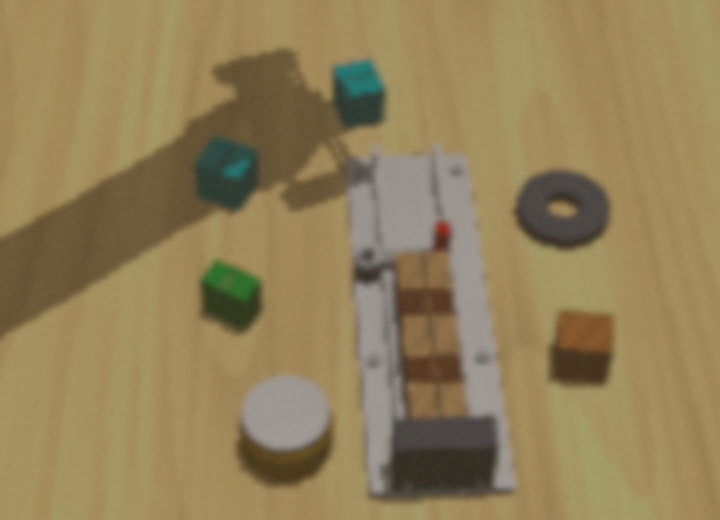

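View pics/top10.png

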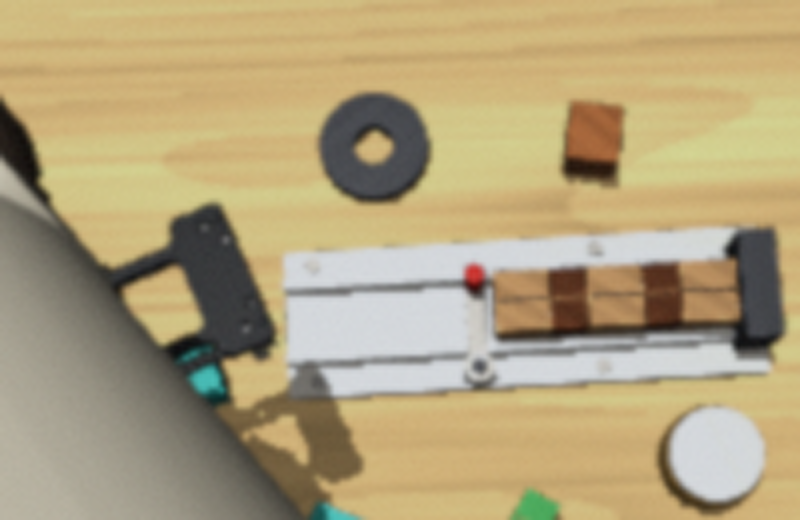

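The top view shows the keeper arm square across the channel, from the pivot at (479,368) to the peg at (474,273). The row is closed up against the stop (columns 495–740) and the bystanders have not moved. The gripper is clear of everything, so I let it settle and hand in.

>>> drive_tool:
  twist:
    - [0,0,0]
    - [0,0,0]
    - [0,0,0]
  linear:
    - [0,0,0]
    - [0,0,0]
    - [0,0,0]
  grip: [1,1,1]

```text
t: 12.32
ee_pos: [0.543, 0.1701, 0.1822]
tool_rot: [-3.071, -0.611, -0.014]
ft_force: [0.7, -0.3, -0.1]
width: 0.0005
```

```bash
python3 - <<'E'
from rig import job
print(job.finish_job())
E
```

```text
the job is handed in; nothing more can be done
None
```

I pushed the row of five blanks along the rail with the shut fingertips until it was tight against the end stop. Then I pushed the red peg round until the keeper was square across the rail behind the row. The job was handed in at about 12.3 s of the 48 s allowed.

- **Row:** The last press held about 5.7 N with no further movement. Depth readings after I backed off put the rear of the row at rail x of about -17 mm (side camera) and -20 mm (top camera); fully home is -21 mm. That spread fits the stop face reading 136 and 134 mm in the same two views, against its given 135 mm. I saw no gaps.
- **Keeper:** The finger stalled at about 5.5 N exactly where 2.0 rad should be. In the top view the peg is at rail (-34, 14) mm against an ideal (-33, 16). The side view gives (-29, 18), but from only 15 pixels.
- **Everything else:** The bystanders near the rail look unmoved in both cropped views. I didn't check the mallet, brush, glue and finial again after the start, but the arm only crossed well above that part of the bench. The gripper is clear of everything, and no check failed.

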